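# Check the filter-pot caps and flag loose ones

## Task

Before the run, try the T-bar caps of the three filter pots one after another from the robot's left to its right: twist each clockwise with about 0.4 N m and hold it a moment. A cap that slips round under that is loose: turn it a good 20 degrees to be sure; a sound cap resists, so never wring it harder than 1 N m, and never unscrew any cap. Then push the little flag of every loose pot fully over to its other side, leave the flags of the sound pots and everything else on the bench alone, and let go.

Things in the scene. Friction and masses are not known exactly. Their poses are not given: they have to be found in the camera images.
- pot_a: One of three like-looking fixed filter-pot stations, shuffled; names do not tell which is loose. Steel base plate 160 x 80 x 8 mm. Origin on the bench under the round pot (72 mm wide); own x runs from pot to flag (within 0.4 rad of world x), y to its left, z up. The pot sits in a rubber bush that yields about its upright axis (10 N m per rad) and springs back.
- grip_a (a point): Point on the cap axis, 127 mm up: TCP here, tool down, to grip its T-bar: 52 mm long (station x at start), 12 thick (y), from 104 to 136 mm up. Cap disc below: 68 mm wide, top at 104. The cap turns about this upright axis, clockwise from above tightens. A sound cap does not slip (only the bush yields); a loose one slips steadily under 0.2 N m.
- mark_a (a point): Small steel lug on the rim of this pot, 40 mm from the pot axis, 88 mm up, on the station's +x side; turns with the pot when the bush yields (0.4 mm per 0.1 N m), not with the cap.
- tip_a (a point): Point on the same T-bar, 25 mm from the cap axis along the bar, 127 mm up; turns with the cap (at the start on the station's +x side).
- flag_a (a joint): Swing of this station's flag, rad: near 0 at the start, leaning 0.5 rad to the station's -y; 1.0 = fully over, 0.5 rad to its +y, at a stop. Stays where left; 1 to 2 N moves it: push it along y. Pivot along the station's x, 90 mm from the pot axis on its +x side, 34 mm up, on a black block 22 x 16 mm. Thin steel stem, 60 mm long, with a blade 24 x 24 x 4 mm centred 50 mm from the pivot.
- pot_b: One of three like-looking fixed filter-pot stations, shuffled; names do not tell which is loose. Steel base plate 160 x 80 x 8 mm. Origin on the bench under the round pot (72 mm wide); own x runs from pot to flag (within 0.4 rad of world x), y to its left, z up. The pot sits in a rubber bush that yields about its upright axis (10 N m per rad) and springs back.
- grip_b (a point): Point on the cap axis, 127 mm up: TCP here, tool down, to grip its T-bar: 52 mm long (station x at start), 12 thick (y), from 104 to 136 mm up. Cap disc below: 68 mm wide, top at 104. The cap turns about this upright axis, clockwise from above tightens. A sound cap does not slip (only the bush yields); a loose one slips steadily under 0.2 N m.
- mark_b (a point): Small steel lug on the rim of this pot, 40 mm from the pot axis, 88 mm up, on the station's +x side; turns with the pot when the bush yields (0.4 mm per 0.1 N m), not with the cap.
- tip_b (a point): Point on the same T-bar, 25 mm from the cap axis along the bar, 127 mm up; turns with the cap (at the start on the station's +x side).
- flag_b (a joint): Swing of this station's flag, rad: near 0 at the start, leaning 0.5 rad to the station's -y; 1.0 = fully over, 0.5 rad to its +y, at a stop. Stays where left; 1 to 2 N moves it: push it along y. Pivot along the station's x, 90 mm from the pot axis on its +x side, 34 mm up, on a black block 22 x 16 mm. Thin steel stem, 60 mm long, with a blade 24 x 24 x 4 mm centred 50 mm from the pivot.
- pot_c: One of three like-looking fixed filter-pot stations, shuffled; names do not tell which is loose. Steel base plate 160 x 80 x 8 mm. Origin on the bench under the round pot (72 mm wide); own x runs from pot to flag (within 0.4 rad of world x), y to its left, z up. The pot sits in a rubber bush that yields about its upright axis (10 N m per rad) and springs back.
- grip_c (a point): Point on the cap axis, 127 mm up: TCP here, tool down, to grip its T-bar: 52 mm long (station x at start), 12 thick (y), from 104 to 136 mm up. Cap disc below: 68 mm wide, top at 104. The cap turns about this upright axis, clockwise from above tightens. A sound cap does not slip (only the bush yields); a loose one slips steadily under 0.2 N m.
- mark_c (a point): Small steel lug on the rim of this pot, 40 mm from the pot axis, 88 mm up, on the station's +x side; turns with the pot when the bush yields (0.4 mm per 0.1 N m), not with the cap.
- tip_c (a point): Point on the same T-bar, 25 mm from the cap axis along the bar, 127 mm up; turns with the cap (at the start on the station's +x side).
- flag_c (a joint): Swing of this station's flag, rad: near 0 at the start, leaning 0.5 rad to the station's -y; 1.0 = fully over, 0.5 rad to its +y, at a stop. Stays where left; 1 to 2 N moves it: push it along y. Pivot along the station's x, 90 mm from the pot axis on its +x side, 34 mm up, on a black block 22 x 16 mm. Thin steel stem, 60 mm long, with a blade 24 x 24 x 4 mm centred 50 mm from the pivot.
- vial1: Bystander: small amber glass jar, 26 mm across, 50 mm tall; origin at the centre of its underside. Leave it where it is.
- vial2: Bystander: small amber glass jar, 26 mm across, 50 mm tall; origin at the centre of its underside. Leave it where it is.
- beaker: Bystander: open glass beaker, 64 mm across, 75 mm tall; origin at the centre of its underside. Leave it where it is.
- sugar_block: Bystander: brown sugar block 90 x 60 x 35 mm; origin at the centre of its underside. Leave it where it is.
- sugar_puck: Bystander: round brown sugar cake, 60 mm across, 25 mm tall; origin at the centre of its underside. Leave it where it is.
- weight: Bystander: brass balance weight, 32 mm across, 42 mm tall; origin at the centre of its underside. Leave it where it is.
- washbottle: Bystander: white plastic bottle, 60 mm across, 150 mm tall; origin at the centre of its underside. Leave it where it is.
Mind the look-alikes: they are no part of the job. What is shaped like the pot_a but orange or purple is not meant.

How it is judged (in metres and radians):
On the way, in this order (a step that is already met when the one before it is completed fails the run):
1. the left-hand cap has been tried: a sound cap twisted clockwise with at least 0.3 N m (held 0.2 s), a loose cap turned clockwise by at least 13 degrees (((world y of pot_a above 0.1 m and (y of mark_a in the frame of pot_a below -0.0012 m or y of tip_a in the frame of pot_a below -0.0055 m)) or (world y of pot_b above 0.1 m and (y of mark_b in the frame of pot_b below -0.0012 m or y of tip_b in the frame of pot_b below -0.0055 m)) or (world y of pot_c above 0.1 m and (y of mark_c in the frame of pot_c below -0.0012 m or y of tip_c in the frame of pot_c below -0.0055 m)))), for 0.2 s.
2. the middle cap has been tried: a sound cap twisted clockwise with at least 0.3 N m (held 0.2 s), a loose cap turned clockwise by at least 13 degrees (((world y of pot_a between -0.1 and 0.1 m and (y of mark_a in the frame of pot_a below -0.0012 m or y of tip_a in the frame of pot_a below -0.0055 m)) or (world y of pot_b between -0.1 and 0.1 m and (y of mark_b in the frame of pot_b below -0.0012 m or y of tip_b in the frame of pot_b below -0.0055 m)) or (world y of pot_c between -0.1 and 0.1 m and (y of mark_c in the frame of pot_c below -0.0012 m or y of tip_c in the frame of pot_c below -0.0055 m)))), for 0.2 s.
3. the right-hand cap has been tried: a sound cap twisted clockwise with at least 0.3 N m (held 0.2 s), a loose cap turned clockwise by at least 13 degrees (((world y of pot_a below -0.1 m and (y of mark_a in the frame of pot_a below -0.0012 m or y of tip_a in the frame of pot_a below -0.0055 m)) or (world y of pot_b below -0.1 m and (y of mark_b in the frame of pot_b below -0.0012 m or y of tip_b in the frame of pot_b below -0.0055 m)) or (world y of pot_c below -0.1 m and (y of mark_c in the frame of pot_c below -0.0012 m or y of tip_c in the frame of pot_c below -0.0055 m)))), for 0.2 s.
4. the flag of the loose pot (cap turned at least 13 degrees) is pushed over (((y of tip_a in the frame of pot_a below -0.0055 m and value of joint flag_a above 0.85 rad) or (y of tip_b in the frame of pot_b below -0.0055 m and value of joint flag_b above 0.85 rad) or (y of tip_c in the frame of pot_c below -0.0055 m and value of joint flag_c above 0.85 rad))), for 0.2 s.
At the end, for the whole second after the job is handed in: The flag of each loose pot is fully over (above 0.85 of 1.0 rad) and its cap stays turned clockwise (at least 11 degrees); the flags of the sound pots are still down (below 0.2 rad) and their caps within 4 degrees of where they began (((y of tip_a in the frame of pot_a below -0.005 m and value of joint flag_a above 0.85 rad) or (y of tip_a in the frame of pot_a between -0.002 and 0.002 m and value of joint flag_a below 0.2 rad)) and ((y of tip_b in the frame of pot_b below -0.005 m and value of joint flag_b above 0.85 rad) or (y of tip_b in the frame of pot_b between -0.002 and 0.002 m and value of joint flag_b below 0.2 rad)) and ((y of tip_c in the frame of pot_c below -0.005 m and value of joint flag_c above 0.85 rad) or (y of tip_c in the frame of pot_c between -0.002 and 0.002 m and value of joint flag_c below 0.2 rad))); the robot touches nothing.
It fails at once if a pot was wrung with more than 1 N m (its lug moved 4 mm sideways) (y of mark_a in the frame of pot_a below -0.004 m or y of mark_a in the frame of pot_a above 0.004 m or y of mark_b in the frame of pot_b below -0.004 m or y of mark_b in the frame of pot_b above 0.004 m or y of mark_c in the frame of pot_c below -0.004 m or y of mark_c in the frame of pot_c above 0.004 m).
It fails at once if a cap was unscrewed (turned anticlockwise by more than 8 degrees) (y of tip_a in the frame of pot_a above 0.0035 m or y of tip_b in the frame of pot_b above 0.0035 m or y of tip_c in the frame of pot_c above 0.0035 m).
It fails at once if a bystander was disturbed (moved more than 15 mm) (distance of any of vial1, vial2, beaker, sugar_block, sugar_puck, weight, washbottle from where it was at the start of the episode above 0.015 m).
It also fails if it takes over 69 s, if anything falls off the work surface, if the arm or the gripper's body presses on something with over 40 N, if the wrist force passes 120 N, or if a joint passes its speed limit or range.

## Robot

A 6-joint arm with a two-finger parallel gripper is mounted at the origin on the work surface. World frame = base frame: x ahead of the robot, y to its left, z up, the work surface at z = 0. Lengths are in mm, angles in rad, forces in N, time in s.
With the tool pointing down it reaches from about 275 to 725 mm from the base axis. Payload 15.9 kg.
Tool frame: the origin (TCP) lies between the finger pads, 19 mm behind the fingertips; this is the grasp point; z points along the fingers, y is the line along which they close (so a half turn about z gives the same grasp; the last joint's range is limited). The gripper opens to 85 mm and grips with 20 to 120 N. Pads are 22 mm wide; open, the fingers measure 114 mm over their backs; the gripper's body (76 mm by 85 mm) begins 54 mm behind the grasp point. The pads swing forward as they close: fully open they stand 13 mm farther back than shut.
Start: joints at [1.31, 0.213, -0.034, 1.323, 0, 1.571], TCP at [128.921, 483.078, 250.006] pointing down, gripper open.
Joint ranges: [-2.98, 2.98], [-0.74, 1.72], [-1.14, 1.35], [-2.1, 2.04], [-1.57, 1.44], [-3.14, 3.14]. Speed limits (rad/s): [1.89, 1.89, 2.39, 2.57, 3.14, 3.14].

## Interface

Orientations are given as a 3x3 rotation matrix whose columns are the frame's x, y, z axes.
In Python, from cell import robot gives the robot as it stands. The module is installed in compiled form; this text tells all that it offers.
- The arm moves only by the tool move_arm, never from a script. Its argument "rows" is text: rows parted by semicolons, each of 6 numbers parted by spaces: the shift along the tool's x, y, z in shares of 1 m (1.0 is 1 m), then the turn, a rotation vector about the tool's x, y, z in shares of 90 degrees (1.0 is 90 degrees). A call has exactly 8 rows; each row is the pose to reach, as a shift and turn from the pose commanded when the call began, along the tool's axes at that moment; what a row does not reach only later rows make up. A row lasts 1/12 s, in which the tool goes at most 41.7 mm and 7.16 degrees, less where a joint would pass 70% of its speed; a pose out of reach is approached as far as the arm can. Shift and turn numbers lie between -1 and 1, and a call with a number outside is refused. A call with a gripper value outside its range is refused whole. "fingers" is the finger opening in m, from 0 to 0.0854, set as the call begins (left out, the last holds). The fingers move at their own pace and stop on an object; "grip_force" is the grip in N (left out, the last holds). Time passes only in rows, so rows that repeat a pose let the fingers close, or fill a call up. It gives the time, the measured TCP pose, the force, the opening and the grip force at its end, in the units of the state.
- robot.get_obs(): the state, without advancing time (a new reading comes with each control period).
- robot.grab_frame(name): name is "side" or "top" or "wrist"; returns a dict with "img" (400x640x3 uint8, red, green, blue), "fx", "fy", "cx", "cy" (pixels), "xyz" and "orientation" of the camera in the world. Camera axes: x right, y down, z forward; pixel columns grow to the right and rows downward; lengths in mm; the calibration is good to about 2 mm. A picture is of the moment at which its call begins. There is no depth.
- robot.job_done(): hands the job in; it is judged then, once.
The state is a dict: "clock": time; "joint_pos": joint angles; "qd": joint speeds; "joint_efforts": joint torques, N m; "ee_pos": TCP position; "tool_rot": TCP orientation; "contact_force": force on the tool from outside, world axes, zero at the start; "wrist_torque": the same for the moment, N m; "grip_width": opening from 0.0 (shut) to 1.0 (fully open); "grasp_force": force on a finger pad.
Only numpy, scipy, OpenCV 4.12 (cv2) and the standard library are available. Lean on these libraries where they do the work, as an engineer would, in place of code of your own. Each camera call takes 0.05 s, during which the arm holds its last target. There are 200 camera calls.

## Working session

There is one attempt and no reset: what is moved stays moved. The work goes in short steps, Python scripts to look and compute and a tool call to move; the robot and the scene stay as the last step left them, time stands still between calls to the robot, and variables do not carry over. Pictures are saved under pics/ and viewed, at most 11 in all, crops included, and the job is handed in when it is done.

Besides the shell and the picture viewer there is one more tool, called after ">>>" by a JSON object that holds its "method" and its "body". move_arm: Moves the arm, as the interface text tells. Its arguments: {"type":"object","properties":{"rows":{"type":"string"},"fingers":{"type":"number"},"grip_force":{"type":"number"}},"required":["rows"]}

```bash
mkdir -p pics
python3 - <<'E'
from cell import robot
import cv2,pickle
d={}
for n in("top","side"):
    f=robot.grab_frame(n);d[n]=f;cv2.imwrite(f"pics/{n}0.png",f["img"][:,:,::-1]);print(n,f["fx"],f["fy"],f["cx"],f["cy"],f["xyz"],f["orientation"])
pickle.dump(d,open("f0.pkl","wb"))
o=robot.get_obs();print(o)
E
```

```text
top 463.2648930755582 463.2648930755582 318.49573254112397 198.41931930786697 [ 440.57237611  -15.49590238 1503.9595875 ] [[ 0.01815034 -0.99866733  0.04831273]
 [-0.99982972 -0.01829008 -0.00245183]
 [ 0.00333221 -0.04826    -0.99882925]]
side 462.3875306872577 462.3875306872577 309.7379240504286 201.70563553378133 [ 373.27690314  856.50987227 1042.84193429] [[-0.98039436 -0.15820794  0.11746128]
 [-0.1957902   0.71496636 -0.671185  ]
 [ 0.02220593 -0.68102375 -0.73192455]]
{'clock': 0.1, 'joint_pos': array([ 1.31002912e+00,  2.13334438e-01, -3.49831682e-02,  1.32349675e+00,
        1.77006902e-05,  1.57079357e+00]), 'qd': array([-0.00010361, -0.00049389,  0.00164029,  0.0012551 ,  0.00121531,
       -0.00107143]), 'joint_efforts': array([ 3.28990791e-03, -6.87248182e+01,  4.87806702e+01,  1.22435577e-02,
        2.29437410e-04,  4.35080239e-06]), 'ee_pos': array([128.83272461, 482.82346747, 249.55713106]), 'tool_rot': array([[-9.66193167e-01,  2.57819097e-01, -2.79571906e-04],
       [ 2.57819248e-01,  9.66192671e-01, -9.79046312e-04],
       [ 1.77034908e-05, -1.01802688e-03, -9.99999482e-01]]), 'contact_force': array([ 0.36059663, -0.26773364,  0.68514276]), 'wrist_torque': array([-0.00636493, -0.0203439 , -0.00680445]), 'grasp_force': 0.0, 'grip_width': 0.9991860514918437}
```

View pics/top0.png

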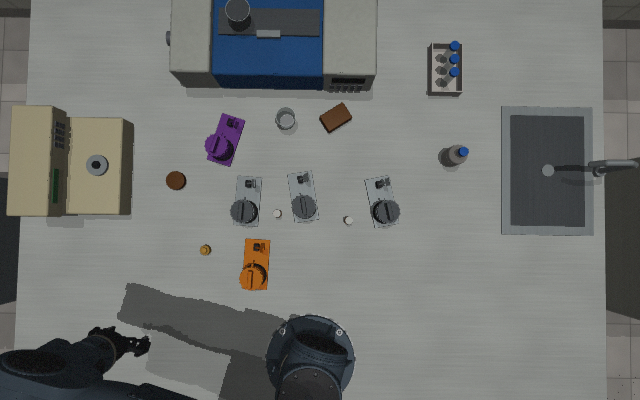

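View pics/side0.png

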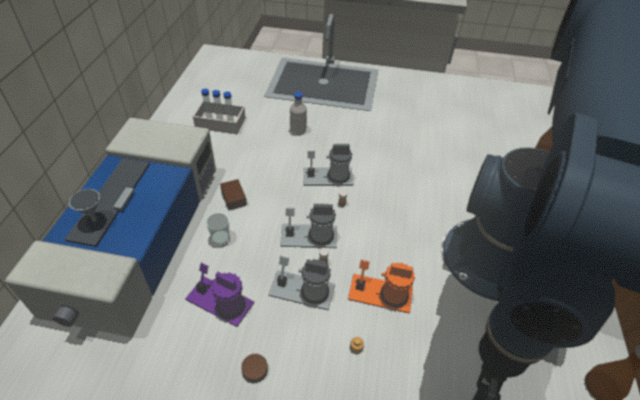

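The top view shows grey pots at (244,211), (304,207) and (385,211). The look-alikes, orange (253,277) and purple (220,148), are rejected by colour. The side view agrees. I'll check this choice in a close crop.

Run:
```python
import cv2,pickle,numpy as np
d=pickle.load(open("f0.pkl","rb"))
a=d["top"]["img"][165:235,225:410,::-1];a=cv2.resize(a,None,fx=4.3,fy=4.3,interpolation=cv2.INTER_CUBIC)
b=d["side"]["img"][135:315,265:365,::-1];b=cv2.resize(b[:],None,fx=3.2,fy=3.2,interpolation=cv2.INTER_CUBIC)
b=np.hstack([cv2.resize(d["side"]["img"][y:y+55,265:365,::-1],None,fx=2.65,fy=2.65,interpolation=cv2.INTER_CUBIC) for y in(138,198,254)])
w=a.shape[1]; b=b[:,:w]; b=np.pad(b,((0,0),(0,w-b.shape[1]),(0,0)))
cv2.imwrite("pics/c1.png",np.vstack([a,b]))
```

```text
(no output)
```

View pics/c1.png

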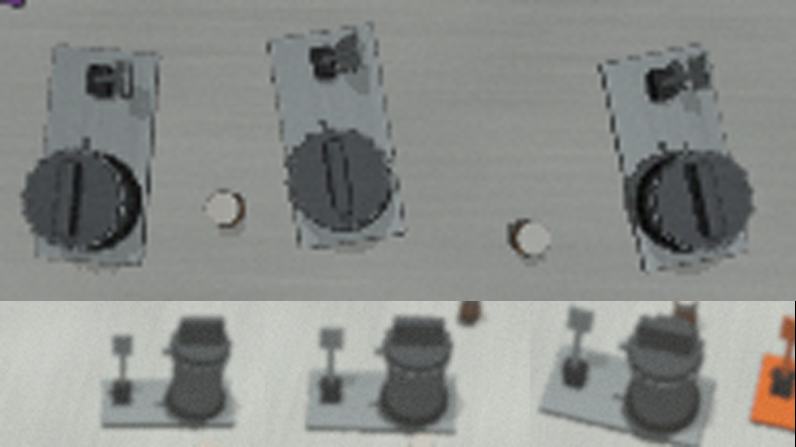

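The crop shows three grey stations. Cap discs are at crop (82,199), (340,180) and (700,200), flags lean right, and jars stand between the stations. Next I compute poses.

```bash
cat > h.py <<'E'
import numpy as np,cv2
def ray(f,u,v,z):
    d=f["orientation"]@np.array([(u-f["cx"])/f["fx"],(v-f["cy"])/f["fy"],1]);return f["xyz"]+d*(z-f["xyz"][2])/d[2]
def proj(f,p):
    c=f["orientation"].T@(np.array(p,float)-f["xyz"]);return np.array([f["fx"]*c[0]/c[2]+f["cx"],f["fy"]*c[1]/c[2]+f["cy"]])
E
python3 - <<'E'
from h import *
import pickle
np.set_printoptions(precision=1,suppress=True)
f=pickle.load(open("f0.pkl","rb"))["top"]
C=lambda p,z:ray(f,225+p[0]/4.3-.38,165+p[1]/4.3-.38,z)
for n,cap,c in(("L",(82,199),[(55,45),(160,52),(141,265),(36,257)]),("M",(340,180),[(268,42),(372,25),(405,233),(301,248)]),("R",(700,200),[(599,66),(703,45),(748,250),(645,271)])):
    P=np.array([C(p,8)[:2] for p in c]);x=(P[0]+P[1]-P[2]-P[3])/2
    y=np.arctan2(x[1],x[0]);X=np.array([np.cos(y),np.sin(y)]);cp=C(cap,104)[:2]
    print(n,cp,"yaw %.3f"%y,"plate",np.linalg.norm(x),np.linalg.norm(P[0]-P[1]),"ctr",P.mean(0),"ctr-cap along/perp",(P.mean(0)-cp)@X,(P.mean(0)-cp)@[-X[1],X[0]])
g=f["img"]
for n,u,v,z in(("vialL",277,213,50),("vialR",348,220,50),("beaker",285,118,75),("block",336,117,35)):print(n,ray(f,u,v,z))
E
```

```text
L [466.4 206.3] yaw -0.064 plate 160.33731732294018 79.26488847750024 ctr [501.9 210.3] ctr-cap along/perp 35.10080977231664 6.284828370588107
M [483.1  25.4] yaw 0.178 plate 157.85915715889305 79.41074720142478 ctr [518.5  31.5] ctr-cap along/perp 35.91802077509935 -0.25551712168878016
R [ 473.6 -227.9] yaw 0.230 plate 157.81617172739857 80.1189058282055 ctr [ 507.3 -222.4] ctr-cap along/perp 34.05385870456773 -2.275597822220222
vialL [462.7 110.2  50. ]
vialR [ 444.9 -112.8   50. ]
beaker [758.4  89.8  75. ]
block [773.6 -70.4  35. ]
```

The manual's scale: turns go in shares of 90 degrees. Converting my numbers, -11.3 degrees / 90 = -0.1256.

>>> {"method": "move_arm", "body": {"rows": "-0.04 -0.018 0 0 0 -0.0111; -0.08 -0.036 0 0 0 -0.0333; -0.12 -0.054 0 0 0 -0.0444; -0.16 -0.072 0 0 0 -0.0556; -0.2 -0.09 0 0 0 -0.0667; -0.235 -0.107 0 0 0 -0.0778; -0.27 -0.1225 0 0 0 -0.0889; -0.305 -0.1384 0 0 0 -0.1256", "fingers": 0.05}}

```text
clock: 0.77
ee_pos: [387.8, 270.0, 250.0]
tool_rot: [[-0.998, 0.063, -0.0], [0.063, 0.998, -0.0], [0.0, -0.0, -1.0]]
contact_force: [0.2, 0.5, 0.1]
grip_width: 0.583
grasp_force: 0.0
```

```bash
cat >> h.py <<'E'
def togo(o,t,yaw):
    R=o["tool_rot"];s=R.T@(np.array(t,float)-o["ee_pos"]);a=np.arctan2(R[1,1],R[0,1]);w=yaw+np.pi/2
    k=(w-a+np.pi/2)%np.pi-np.pi/2
    print("t %.2f pos"%o["clock"],o["ee_pos"].round(1),"shift mm",s.round(1),"tool z deg %.2f"%-np.degrees(k),"j",o["joint_pos"].round(2),"F",o["contact_force"].round(1),"M",o["wrist_torque"].round(2),"w %.3f"%o["grip_width"],o["grasp_force"])
E
python3 - <<'E'
from h import *
from cell import robot
togo(robot.get_obs(),(466,206.5,250),-.064)
E
```

```text
t 0.77 pos [387.8 270.  250. ] shift mm [-82.1 -58.4  -0.1] tool z deg 0.03 j [ 0.61  0.16 -0.1   1.31  0.    0.67] F [0.2 0.5 0.1] M [0.11 0.   0.01] w 0.583 0.0
```

>>> {"method": "move_arm", "body": {"rows": "-0.03 -0.021 0 0 0 0; -0.06 -0.043 0 0 0 0; -0.082 -0.058 0 0 0 0; -0.082 -0.058 0 0 0 0; -0.082 -0.058 0 0 0 0; -0.082 -0.058 0 0 0 0; -0.082 -0.058 0 0 0 0; -0.082 -0.058 0 0 0 0"}}

```text
clock: 1.43
ee_pos: [464.1, 209.4, 250.1]
tool_rot: [[-0.998, 0.062, -0.0], [0.062, 0.998, 0.0], [0.0, 0.0, -1.0]]
contact_force: [0.2, -0.3, 0.4]
grip_width: 0.587
grasp_force: 0.0
```

Run:
```python
from h import *
from cell import robot
import pickle
o=robot.get_obs();togo(o,(466,206.5,250),-.064)
f=robot.grab_frame("wrist");pickle.dump(f,open("w1.pkl","wb"));cv2.imwrite("pics/w1.png",f["img"][:,:,::-1])
print(f["xyz"],f["orientation"].round(3),f["fx"],proj(f,(466.4,206.3,136)),proj(f,(491,204.5,136)))
```

```text
t 1.43 pos [464.1 209.4 250.1] shift mm [-2.1 -2.7  0.1] tool z deg 0.11 j [ 0.42  0.23 -0.01  1.33  0.    0.49] F [ 0.2 -0.3  0.4] M [ 0.04  0.01 -0.02] w 0.587 0.0
[379.35581802 215.05004874 374.00853311] [[ 0.062  0.943  0.326]
 [ 0.998 -0.058 -0.02 ]
 [ 0.     0.326 -0.945]] 304.68753142123 [312.78385084 205.42768469] [312.58368346 232.40317522]
```

View pics/w1.png

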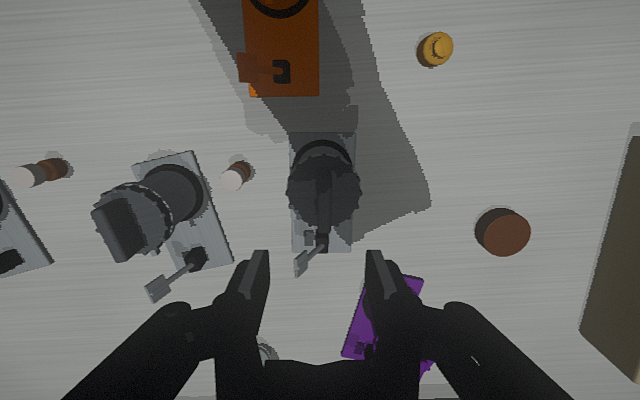

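The wrist view shows the left pot at about (323,190), with its T-bar upright in the image and in arm shadow. I measure on a brightened crop.

Run:
```python
from h import *
import pickle
f=pickle.load(open("w1.pkl","rb"))
a=f["img"][125:280,240:400,::-1].astype(float)/255
a=(255*np.clip(a*1.6,0,1)**.55).astype(np.uint8)
a=cv2.resize(a,None,fx=3.8,fy=3.8,interpolation=cv2.INTER_NEAREST);cv2.imwrite("pics/w1c.png",a)
X=np.array([np.cos(-.064),np.sin(-.064),0]);c=np.array([466.4,206.3,0])
for n,p in(("disc ctr",c+[0,0,104]),("bar+ ",c+26*X+[0,0,136]),("bar-",c-26*X+[0,0,136])):
    print(n,proj(f,p))
```

```text
disc ctr [313.21461404 193.5788129 ]
bar+  [312.84657396 233.81678276]
bar- [312.71678497 175.07301285]
```

View pics/w1c.png

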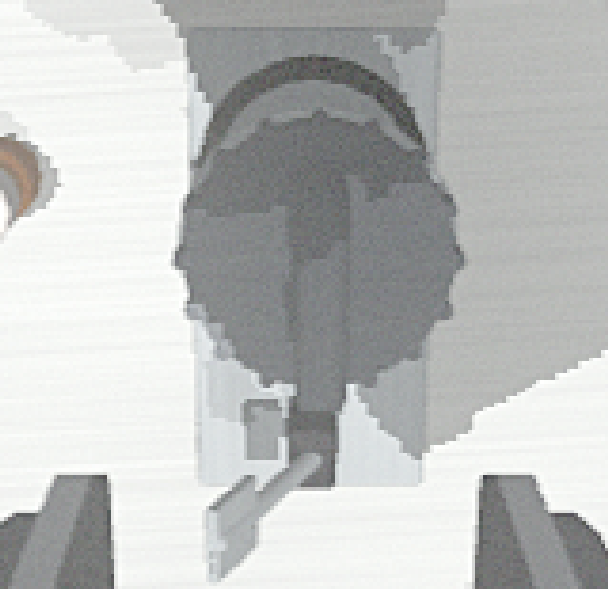

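The bar top's front end is at crop (324,410), and the disc centre is at crop (320,250).

Run:
```python
from h import *
from cell import robot
import pickle
f=pickle.load(open("w1.pkl","rb"))
C=lambda x,y,z:ray(f,240+x/3.8-.4,125+y/3.8-.4,z).round(1)
print("disc",C(320,250,104),"R",C(175,255,104),C(465,255,104))
print("bar front end",C(299,410,136),C(347,410,136),"bar back",C(350,178,136),C(290,178,136))
a=C(190,28,8);b=C(440,28,8);c=C(425,487,8);e=C(203,487,8);print("plate",a,b,c,e,(a+b+c+e)/4,"yaw",np.arctan2(*((c+e-a-b)[1::-1])))
togo(robot.get_obs(),(467,212.5,200),-.05)
```

```text
disc [463.9 216.3 104. ] R [463.  180.9 104. ] [467.4 251.6 104. ]
bar front end [491.4 209.4 136. ] [492.1 220.2 136. ] bar back [438.4 223.3 136. ] [437.6 210.7 136. ]
plate [419.4 180.4   8. ] [424.1 257.9   8. ] [584.5 249.3   8. ] [579.6 170.4   8. ] [501.9 214.5   8. ] yaw -0.05795125881676977
t 1.48 pos [464.2 209.3 250.2] shift mm [-2.6  3.3 50.2] tool z deg -0.70 j [ 0.42  0.23 -0.01  1.33  0.    0.49] F [ 0.3 -0.  -0.4] M [-0.06 -0.01 -0.01] w 0.587 0.0
```

Converted, -0.4 degrees / 90 = -0.0044.

>>> {"method": "move_arm", "body": {"rows": "-0.0005 0.0035 0.02 0 0 -0.0044; -0.0009 0.0063 0.05 0 0 -0.0044; -0.0009 0.0063 0.08 0 0 -0.0044; -0.0009 0.0063 0.1 0 0 -0.0044; -0.0009 0.0063 0.1 0 0 -0.0044; -0.0009 0.0063 0.1 0 0 -0.0044; -0.0009 0.0063 0.1 0 0 -0.0044; -0.0009 0.0063 0.1 0 0 -0.0044"}}

```text
clock: 2.15
ee_pos: [466.9, 215.4, 151.8]
tool_rot: [[-0.998, 0.056, 0.002], [0.056, 0.998, 0.001], [-0.002, 0.001, -1.0]]
contact_force: [0.6, -0.2, 0.6]
grip_width: 0.582
grasp_force: 0.0
```

Run:
```python
from h import *
from cell import robot
import pickle
f=robot.grab_frame("wrist");o=robot.get_obs();togo(o,(465.5,215.5,127),-.055)
print("tcp px",proj(f,o["ee_pos"]))
a=f["img"][150:350,200:440,::-1].astype(float)/255
a=(255*np.clip(a*1.6,0,1)**.55).astype(np.uint8)
cv2.imwrite("pics/w2c.png",cv2.resize(a,None,fx=2.5,fy=2.5,interpolation=cv2.INTER_NEAREST));pickle.dump(f,open("w2.pkl","wb"))
```

```text
t 2.20 pos [466.9 215.3 151.6] shift mm [ 1.4  0.1 24.6] tool z deg -0.08 j [ 0.43  0.28 -0.2   1.09  0.    0.49] F [ 0.1 -0.1  0.6] M [ 0.01 -0.06  0.05] w 0.585 0.0
tcp px [315.71058366 283.06093607]
```

View pics/w2c.png

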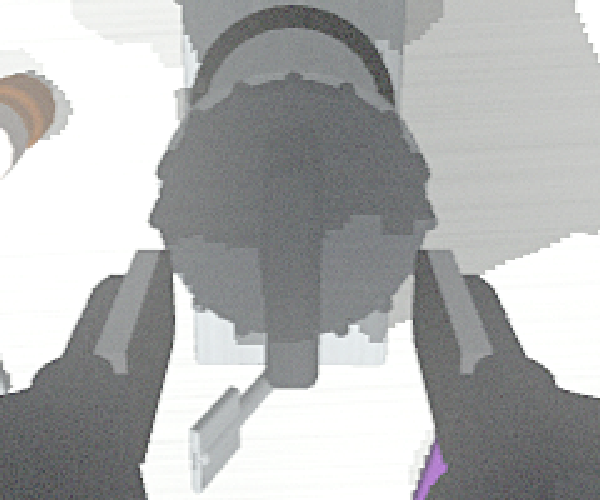

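The bar is centred between the fingers (294 against 293.5). I go down the rest of the way, close in the second call, and read the torque.

>>> {"method": "move_arm", "body": {"rows": "0.0005 0 0.008 0 0 0; 0.001 0 0.016 0 0 0; 0.001 0 0.023 0 0 0; 0.001 0 0.023 0 0 0; 0.001 0 0.023 0 0 0; 0.001 0 0.023 0 0 0; 0.001 0 0.023 0 0 0; 0.001 0 0.023 0 0 0"}}

```text
clock: 2.87
ee_pos: [465.3, 215.0, 127.3]
tool_rot: [[-0.998, 0.057, 0.0], [0.057, 0.998, 0.0], [-0.0, 0.0, -1.0]]
contact_force: [0.1, 0.9, 0.2]
grip_width: 0.583
grasp_force: 0.0
```

>>> {"method": "move_arm", "body": {"rows": "0 0 0 0 0 0; 0 0 0 0 0 0; 0 0 0 0 0 0; 0 0 0 0 0 0; 0 0 0 0 0 0; 0 0 0 0 0 0; 0 0 0 0 0 0; 0 0 0 0 0 0", "fingers": 0, "grip_force": 40}}

```text
clock: 3.53
ee_pos: [465.2, 215.2, 127.2]
tool_rot: [[-0.998, 0.056, 0.0], [0.056, 0.998, 0.001], [-0.0, 0.001, -1.0]]
contact_force: [-2.3, 5.5, 4.8]
grip_width: 0.132
grasp_force: 42.6
```

```bash
cat > s.py <<'E'
from h import *
from cell import robot
o=robot.get_obs();togo(o,(465.5,215.5,127),-.055);R=o["tool_rot"];print("yaw %.2f deg"%(np.degrees(np.arctan2(R[1,1],R[0,1]))-90))
E
python3 s.py
```

```text
t 3.53 pos [465.2 215.2 127.2] shift mm [-0.3  0.3  0.2] tool z deg -0.08 j [ 0.43  0.29 -0.24  1.03  0.    0.49] F [-2.3  5.5  4.8] M [ 0.98  0.31 -0.04] w 0.132 42.60720491409302
yaw -3.23 deg
```

Converted, 2.4 degrees / 90 = 0.0267.

>>> {"method": "move_arm", "body": {"rows": "0 0 0 0 0 0.0056; 0 0 0 0 0 0.0111; 0 0 0 0 0 0.0167; 0 0 0 0 0 0.0222; 0 0 0 0 0 0.0267; 0 0 0 0 0 0.0267; 0 0 0 0 0 0.0267; 0 0 0 0 0 0.0267"}}

```text
clock: 4.2
ee_pos: [465.2, 215.3, 127.2]
tool_rot: [[-0.995, 0.098, 0.0], [0.098, 0.995, 0.001], [-0.0, 0.001, -1.0]]
contact_force: [-1.7, 5.1, 3.6]
grip_width: 0.136
grasp_force: 42.7
```

```bash
python3 s.py
```

```text
t 4.20 pos [465.2 215.3 127.2] shift mm [-0.3  0.2  0.2] tool z deg -2.46 j [ 0.43  0.29 -0.24  1.03  0.    0.53] F [-1.7  5.1  3.6] M [1.05 0.31 0.27] w 0.136 42.65044927597046
yaw -5.61 deg
```

Converted, 1.2 degrees / 90 = 0.0133.

>>> {"method": "move_arm", "body": {"rows": "0 0 0 0 0 0.0044; 0 0 0 0 0 0.0089; 0 0 0 0 0 0.0133; 0 0 0 0 0 0.0133; 0 0 0 0 0 0.0133; 0 0 0 0 0 0.0133; 0 0 0 0 0 0.0133; 0 0 0 0 0 0.0133"}}

```text
clock: 4.87
ee_pos: [465.2, 215.3, 127.2]
tool_rot: [[-0.993, 0.118, 0.0], [0.118, 0.993, 0.001], [-0.0, 0.001, -1.0]]
contact_force: [-1.9, 6.7, 3.6]
grip_width: 0.131
grasp_force: 42.8
```

```bash
python3 s.py
```

```text
t 4.87 pos [465.2 215.3 127.2] shift mm [-0.2  0.2  0.2] tool z deg -3.65 j [ 0.43  0.29 -0.24  1.03  0.    0.55] F [-1.9  6.7  3.6] M [1.04 0.31 0.46] w 0.131 42.83338665962219
yaw -6.80 deg
```

The torque rises with the bush slope to about 0.5 N m, so the left cap is sound. I return the twist and release.

Converted, -3.6 degrees / 90 = -0.04.

>>> {"method": "move_arm", "body": {"rows": "0 0 0 0 0 -0.0111; 0 0 0 0 0 -0.0222; 0 0 0 0 0 -0.0333; 0 0 0 0 0 -0.04; 0 0 0 0 0 -0.04; 0 0 0 0 0 -0.04; 0 0 0 0 0 -0.04; 0 0 0 0 0 -0.04"}}

```text
clock: 5.53
ee_pos: [465.2, 215.2, 127.2]
tool_rot: [[-0.998, 0.056, 0.0], [0.056, 0.998, 0.001], [-0.0, 0.001, -1.0]]
contact_force: [-1.9, 5.4, 4.0]
grip_width: 0.137
grasp_force: 42.6
```

>>> {"method": "move_arm", "body": {"rows": "0 0 0 0 0 0; 0 0 0 0 0 0; 0 0 0 0 0 0; 0 0 0 0 0 0; 0 0 0 0 0 0; 0 0 -0.02 0 0 0; 0 0 -0.05 0 0 0; 0 0 -0.08 0 0 0", "fingers": 0.05}}

```text
clock: 6.2
ee_pos: [464.4, 214.5, 207.5]
tool_rot: [[-0.998, 0.057, -0.002], [0.057, 0.998, -0.001], [0.002, -0.001, -1.0]]
contact_force: [0.7, 0.1, -0.1]
grip_width: 0.588
grasp_force: 0.0
```

```bash
sed -i 's/togo.*-.055);/togo(o,(485,30,230),.178);/' s.py; python3 s.py
```

```text
t 6.20 pos [464.4 214.5 207.5] shift mm [ -30.9 -183.1  -22.4] tool z deg -13.45 j [ 0.43  0.25 -0.09  1.23 -0.    0.49] F [ 0.7  0.1 -0.1] M [ 0.05 -0.12  0.  ] w 0.588 0.0
yaw -3.25 deg
```

Converted, -13.4 degrees / 90 = -0.1489.

>>> {"method": "move_arm", "body": {"rows": "-0.004 -0.026 0 0 0 -0.0222; -0.009 -0.057 0 0 0 -0.0444; -0.014 -0.09 0 0 0 -0.0667; -0.019 -0.12 0 0 0 -0.0889; -0.024 -0.15 0 0 0 -0.1222; -0.029 -0.175 0 0 0 -0.1489; -0.029 -0.185 0 0 0 -0.1489; -0.029 -0.185 0 0 0 -0.1489"}}

```text
clock: 6.87
ee_pos: [483.5, 26.7, 207.0]
tool_rot: [[-0.985, -0.173, -0.0], [-0.173, 0.985, -0.0], [0.0, -0.0, -1.0]]
contact_force: [-0.5, 0.2, 0.1]
grip_width: 0.588
grasp_force: 0.0
```

```bash
cat > look.py <<'E'
from h import *
from cell import robot
import pickle,sys
f=robot.grab_frame("wrist");o=robot.get_obs();togo(o,(483,28,127),.178)
np.set_printoptions(precision=1,suppress=True);print("tcp px",proj(f,o["ee_pos"]))
a=f["img"][100:340,200:440,::-1].astype(float)/255
a=(255*np.clip(a*1.6,0,1)**.55).astype(np.uint8)
cv2.imwrite(sys.argv[1],cv2.resize(a,None,fx=2.5,fy=2.5,interpolation=cv2.INTER_NEAREST));pickle.dump(f,open("w.pkl","wb"))
E
python3 look.py pics/w3c.png
```

```text
t 6.92 pos [483.5  28.  207. ] shift mm [ 0.5  0.1 80. ] tool z deg -0.20 j [ 0.06  0.19 -0.17  1.21  0.   -0.12] F [ 0.8 -0.4  0.8] M [ 0.02 -0.02  0.05] w 0.584 0.0
tcp px [318.3 283.5]
```

View pics/w3c.png

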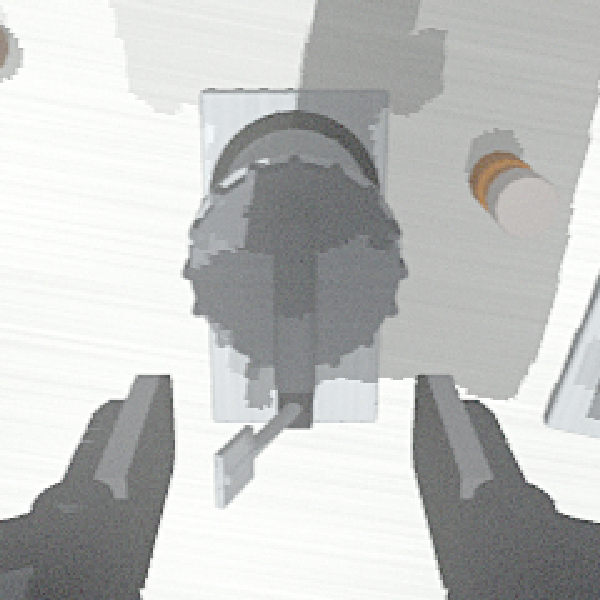

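The middle bar is vertical in the image and centred. Its front end is at crop (295,393) and the disc centre at (295,268).

Run:
```python
from h import *
from cell import robot
import pickle
f=pickle.load(open("w.pkl","rb"))
C=lambda x,y,z:ray(f,200+x/2.5-.3,100+y/2.5-.3,z).round(1)
c=C(295.5,268,104);print(c,"front",C(294,393,136),"plate",C(201,91,8),C(388,91,8),C(378,422,8),C(213,422,8))
togo(robot.get_obs(),(c[0],c[1],127),.178)
```

```text
[483.   28.1 104. ] front [509.4  32.2 136. ] plate [447.3 -18.1   8. ] [433.7  58.9   8. ] [589.9  88.1   8. ] [603.9   9.    8. ]
t 6.92 pos [483.5  28.  207. ] shift mm [ 0.5  0.2 80. ] tool z deg -0.20 j [ 0.06  0.19 -0.17  1.21  0.   -0.12] F [ 0.8 -0.4  0.8] M [ 0.02 -0.02  0.05] w 0.584 0.0
```

Converted, -0.2 degrees / 90 = -0.0022.

>>> {"method": "move_arm", "body": {"rows": "0 0 0.02 0 0 -0.0022; 0 0 0.045 0 0 -0.0022; 0 0 0.065 0 0 -0.0022; 0 0 0.08 0 0 -0.0022; 0 0 0.08 0 0 -0.0022; 0 0 0.08 0 0 -0.0022; 0 0 0.08 0 0 -0.0022; 0 0 0.08 0 0 -0.0022"}}

```text
clock: 7.58
ee_pos: [484.3, 29.0, 128.2]
tool_rot: [[-0.984, -0.18, 0.002], [-0.18, 0.984, 0.0], [-0.002, -0.0, -1.0]]
contact_force: [0.1, -0.4, -0.5]
grip_width: 0.589
grasp_force: 0.0
```

>>> {"method": "move_arm", "body": {"rows": "0 0 0 0 0 0; 0 0 0 0 0 0; 0 0 0 0 0 0; 0 0 0 0 0 0; 0 0 0 0 0 0; 0 0 0 0 0 0; 0 0 0 0 0 0; 0 0 0 0 0 0", "fingers": 0}}

```text
clock: 8.25
ee_pos: [484.1, 27.3, 127.6]
tool_rot: [[-0.984, -0.179, 0.001], [-0.179, 0.984, -0.003], [-0.001, -0.003, -1.0]]
contact_force: [0.3, -11.9, 5.9]
grip_width: 0.132
grasp_force: 42.7
```

```bash
python3 s.py
```

```text
t 8.25 pos [484.1  27.3 127.6] shift mm [  -1.4    2.2 -102.4] tool z deg 0.09 j [ 0.06  0.24 -0.32  1.01 -0.   -0.12] F [  0.3 -11.9   5.9] M [-2.14 -0.04 -0.09] w 0.132 42.73845970630646
yaw 10.29 deg
```

Converted, 2.4 degrees / 90 = 0.0267.

>>> {"method": "move_arm", "body": {"rows": "0 -0.0005 0 0 0 0.0056; 0 -0.001 0 0 0 0.0111; 0 -0.001 0 0 0 0.0167; 0 -0.001 0 0 0 0.0222; 0 -0.001 0 0 0 0.0267; 0 -0.001 0 0 0 0.0267; 0 -0.001 0 0 0 0.0267; 0 -0.001 0 0 0 0.0267"}}

```text
clock: 8.92
ee_pos: [484.2, 27.1, 127.6]
tool_rot: [[-0.99, -0.138, 0.001], [-0.138, 0.99, -0.001], [-0.001, -0.001, -1.0]]
contact_force: [-1.0, -4.9, 6.8]
grip_width: 0.133
grasp_force: 43.0
```

```bash
python3 s.py
```

```text
t 8.92 pos [484.2  27.1 127.6] shift mm [  -1.3    2.6 -102.4] tool z deg -2.26 j [ 0.06  0.24 -0.32  1.01 -0.   -0.08] F [-1.  -4.9  6.8] M [-0.71  0.19  0.3 ] w 0.133 43.02410960197449
yaw 7.94 deg
```

Converted, 1 degrees / 90 = 0.0111.

>>> {"method": "move_arm", "body": {"rows": "0 0 0 0 0 0.0044; 0 0 0 0 0 0.0089; 0 0 0 0 0 0.0111; 0 0 0 0 0 0.0111; 0 0 0 0 0 0.0111; 0 0 0 0 0 0.0111; 0 0 0 0 0 0.0111; 0 0 0 0 0 0.0111"}}

```text
clock: 9.58
ee_pos: [484.2, 27.1, 127.6]
tool_rot: [[-0.993, -0.121, 0.001], [-0.121, 0.993, -0.001], [-0.001, -0.001, -1.0]]
contact_force: [-0.8, -4.1, 5.4]
grip_width: 0.13
grasp_force: 43.2
```

```bash
python3 s.py
```

```text
t 9.58 pos [484.2  27.1 127.6] shift mm [  -1.2    2.6 -102.4] tool z deg -3.25 j [ 0.06  0.24 -0.32  1.01 -0.   -0.06] F [-0.8 -4.1  5.4] M [-0.73  0.15  0.47] w 0.130 43.193567991256714
yaw 6.95 deg
```

The middle torque is about 0.47 N m and still rising with the bush slope, so it is sound too. I return, release and go to the right pot.

Converted, -3.4 degrees / 90 = -0.0378.

>>> {"method": "move_arm", "body": {"rows": "0 0 0 0 0 -0.0111; 0 0 0 0 0 -0.0222; 0 0 0 0 0 -0.0333; 0 0 0 0 0 -0.0378; 0 0 0 0 0 -0.0378; 0 0 0 0 0 -0.0378; 0 0 0 0 0 -0.0378; 0 0 0 0 0 -0.0378"}}

```text
clock: 10.25
ee_pos: [484.2, 27.1, 127.6]
tool_rot: [[-0.984, -0.179, 0.001], [-0.179, 0.984, -0.001], [-0.001, -0.001, -1.0]]
contact_force: [-0.5, -4.3, 6.4]
grip_width: 0.133
grasp_force: 42.9
```

>>> {"method": "move_arm", "body": {"rows": "0 0 0 0 0 0; 0 0 0 0 0 0; 0 0 0 0 0 0; 0 0 0 0 0 0; 0 0 0 0 0 0; 0 0 -0.02 0 0 0; 0 0 -0.05 0 0 0; 0 0 -0.08 0 0 0", "fingers": 0.05}}

```text
clock: 10.92
ee_pos: [483.0, 27.6, 207.5]
tool_rot: [[-0.984, -0.18, -0.002], [-0.18, 0.984, -0.0], [0.002, 0.0, -1.0]]
contact_force: [0.4, 1.6, 0.7]
grip_width: 0.583
grasp_force: 0.0
```

Converted, -2.9 degrees / 90 = -0.0322.

>>> {"method": "move_arm", "body": {"rows": "0.005 -0.022 0 0 0 0; 0.014 -0.06 0 0 0 -0.0056; 0.023 -0.1 0 0 0 -0.0111; 0.032 -0.14 0 0 0 -0.0167; 0.041 -0.18 0 0 0 -0.0222; 0.05 -0.22 0 0 0 -0.0278; 0.057 -0.249 0 0 0 -0.0322; 0.057 -0.249 0 0 0 -0.0322"}}

```text
clock: 11.58
ee_pos: [471.9, -232.3, 206.7]
tool_rot: [[-0.974, -0.226, -0.0], [-0.226, 0.974, -0.001], [0.0, -0.001, -1.0]]
contact_force: [0.6, 0.1, -0.3]
grip_width: 0.584
grasp_force: 0.0
```

>>> {"method": "move_arm", "body": {"rows": "0 0 0 0 0 0; 0 0 0 0 0 0; 0 0 0 0 0 0; 0 0 0 0 0 0; 0 0 0 0 0 0; 0 0 0 0 0 0; 0 0 0 0 0 0; 0 0 0 0 0 0"}}

```text
clock: 12.25
ee_pos: [472.6, -227.4, 207.0]
tool_rot: [[-0.973, -0.23, 0.0], [-0.23, 0.973, -0.0], [-0.0, -0.0, -1.0]]
contact_force: [0.5, -0.3, -0.5]
grip_width: 0.589
grasp_force: 0.0
```

```bash
sed -i 's/(483,28,127),.178/(472.5,-228,127),.23/' look.py; python3 look.py pics/w4c.png
```

```text
t 12.30 pos [ 472.5 -227.4  207. ] shift mm [ 0.2 -0.6 80. ] tool z deg 0.09 j [-0.45  0.27 -0.06  1.23  0.   -0.68] F [ 0.2 -0.5 -0.7] M [-0.01 -0.05 -0.02] w 0.588 0.0
tcp px [315.4 282.9]
```

View pics/w4c.png

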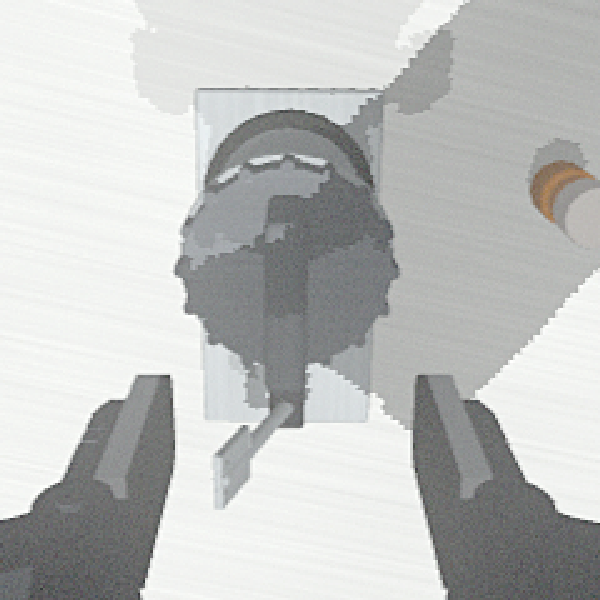

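Right pot: the bar is vertical in the image, and the disc centre is at crop (287.5,270), left of the finger middle at 294. A shift of about -2 mm along tool y is needed.

Run:
```python
from h import *
from cell import robot
import pickle
f=pickle.load(open("w.pkl","rb"))
C=lambda x,y,z:ray(f,200+x/2.5-.3,100+y/2.5-.3,z).round(1)
c=C(287.5,269,104);print(c,"front",C(284,393,136),"plate",C(196,89,8),C(382,89,8),C(371,422,8),C(205,422,8))
togo(robot.get_obs(),(c[0],c[1],127),.23)
```

```text
[ 473.  -228.4  104. ] front [ 498.8 -223.1  136. ] plate [ 438.7 -276.3    8. ] [ 420.8 -200.6    8. ] [ 576.1 -163.1    8. ] [ 594.7 -241.7    8. ]
t 12.30 pos [ 472.5 -227.4  207. ] shift mm [-0.2 -1.1 80. ] tool z deg 0.09 j [-0.45  0.27 -0.06  1.23  0.   -0.68] F [ 0.2 -0.5 -0.7] M [-0.01 -0.05 -0.02] w 0.588 0.0
```

>>> {"method": "move_arm", "body": {"rows": "0 -0.001 0.02 0 0 0; 0 -0.0015 0.045 0 0 0; 0 -0.0015 0.065 0 0 0; 0 -0.0015 0.08 0 0 0; 0 -0.0015 0.08 0 0 0; 0 -0.0015 0.08 0 0 0; 0 -0.0015 0.08 0 0 0; 0 -0.0015 0.08 0 0 0"}}

```text
clock: 12.97
ee_pos: [473.5, -229.4, 128.3]
tool_rot: [[-0.973, -0.229, 0.002], [-0.229, 0.973, -0.001], [-0.001, -0.001, -1.0]]
contact_force: [-0.0, -0.1, 0.2]
grip_width: 0.586
grasp_force: 0.0
```

>>> {"method": "move_arm", "body": {"rows": "0 0 0 0 0 0; 0 0 0 0 0 0; 0 0 0 0 0 0; 0 0 0 0 0 0; 0 0 0 0 0 0; 0 0 0 0 0 0; 0 0 0 0 0 0; 0 0 0 0 0 0", "fingers": 0}}

```text
clock: 13.63
ee_pos: [473.1, -229.4, 127.5]
tool_rot: [[-0.973, -0.229, 0.001], [-0.229, 0.973, -0.001], [-0.001, -0.001, -1.0]]
contact_force: [-1.6, -2.1, 6.2]
grip_width: 0.134
grasp_force: 42.7
```

```bash
python3 s.py
```

```text
t 13.63 pos [ 473.1 -229.4  127.5] shift mm [ -71.1  249.7 -102.7] tool z deg 3.05 j [-0.45  0.32 -0.21  1.04 -0.   -0.68] F [-1.6 -2.1  6.2] M [-0.38  0.18 -0.06] w 0.134 42.66725957393646
yaw 13.25 deg
```

Converted, 3 degrees / 90 = 0.0333.

>>> {"method": "move_arm", "body": {"rows": "0 0 0 0 0 0.0056; 0 0 0 0 0 0.0111; 0 0 0 0 0 0.0167; 0 0 0 0 0 0.0222; 0 0 0 0 0 0.0278; 0 0 0 0 0 0.0333; 0 0 0 0 0 0.0333; 0 0 0 0 0 0.0333"}}

```text
clock: 14.3
ee_pos: [473.1, -229.3, 127.5]
tool_rot: [[-0.984, -0.178, 0.001], [-0.178, 0.984, -0.001], [-0.001, -0.001, -1.0]]
contact_force: [-0.6, -2.1, 6.1]
grip_width: 0.134
grasp_force: 42.7
```

```bash
python3 s.py
```

```text
t 14.30 pos [ 473.1 -229.3  127.5] shift mm [ -57.9  253.  -102.7] tool z deg 0.06 j [-0.45  0.32 -0.21  1.04 -0.   -0.63] F [-0.6 -2.1  6.1] M [-0.29  0.17  0.08] w 0.134 42.691075801849365
yaw 10.25 deg
```

The torque stays at only about 0.14 N m at 3 degrees, so the right cap is slipping and is loose. I turn it on to about 25 degrees.

Converted, 10 degrees / 90 = 0.1111.

>>> {"method": "move_arm", "body": {"rows": "0 0 0 0 0 0.0167; 0 0 0 0 0 0.0333; 0 0 0 0 0 0.05; 0 0 0 0 0 0.0667; 0 0 0 0 0 0.0833; 0 0 0 0 0 0.1; 0 0 0 0 0 0.1111; 0 0 0 0 0 0.1111"}}

```text
clock: 14.97
ee_pos: [473.1, -229.1, 127.5]
tool_rot: [[-1.0, -0.003, 0.001], [-0.003, 1.0, -0.0], [-0.001, -0.0, -1.0]]
contact_force: [-1.1, 0.5, 6.7]
grip_width: 0.132
grasp_force: 42.8
```

Converted, 12 degrees / 90 = 0.1333.

>>> {"method": "move_arm", "body": {"rows": "0 0 0 0 0 0.0222; 0 0 0 0 0 0.0444; 0 0 0 0 0 0.0667; 0 0 0 0 0 0.0889; 0 0 0 0 0 0.1111; 0 0 0 0 0 0.1333; 0 0 0 0 0 0.1333; 0 0 0 0 0 0.1333"}}

```text
clock: 15.63
ee_pos: [473.1, -228.8, 127.5]
tool_rot: [[-0.979, 0.203, 0.001], [0.203, 0.979, 0.0], [-0.001, 0.0, -1.0]]
contact_force: [-1.7, 2.2, 7.5]
grip_width: 0.133
grasp_force: 42.9
```

```bash
python3 s.py
```

```text
t 15.63 pos [ 473.1 -228.8  127.5] shift mm [  40.9  255.9 -102.4] tool z deg -21.94 j [-0.45  0.32 -0.21  1.04  0.   -0.25] F [-1.7  2.2  7.5] M [0.48 0.17 0.14] w 0.133 42.90437400341034
yaw -11.74 deg
```

Right cap turned 25 degrees. Release, raise, then move beside its flag on the -y side.

>>> {"method": "move_arm", "body": {"rows": "0 0 0 0 0 0; 0 0 0 0 0 0; 0 0 0 0 0 0; 0 0 0 0 0 0; 0 0 0 0 0 0; 0 0 -0.02 0 0 0; 0 0 -0.05 0 0 0; 0 0 -0.08 0 0 0", "fingers": 0.05}}

```text
clock: 16.3
ee_pos: [472.1, -228.7, 207.4]
tool_rot: [[-0.979, 0.204, -0.002], [0.204, 0.979, 0.001], [0.002, 0.001, -1.0]]
contact_force: [1.1, -0.4, 0.5]
grip_width: 0.588
grasp_force: 0.0
```

Converted, -25 degrees / 90 = -0.2778.

>>> {"method": "move_arm", "body": {"rows": "0 0 0 0 0 -0.0333; 0 0 0 0 0 -0.0778; 0 0 0 0 0 -0.1222; 0 0 0 0 0 -0.1667; 0 0 0 0 0 -0.2111; 0 0 0 0 0 -0.2444; 0 0 0 0 0 -0.2778; 0 0 0 0 0 -0.2778", "fingers": 0}}

```text
clock: 16.97
ee_pos: [472.8, -229.0, 207.0]
tool_rot: [[-0.973, -0.232, -0.0], [-0.232, 0.973, 0.0], [0.0, 0.0, -1.0]]
contact_force: [0.6, -0.0, -0.2]
grip_width: -0.002
grasp_force: 0.0
```

Run:
```python
from h import *
from cell import robot
togo(robot.get_obs(),(577.8,-281.4,200),.23)
f=robot.grab_frame("top");import pickle;pickle.dump(f,open("t2.pkl","wb"))
```

```text
t 16.97 pos [ 472.8 -229.   207. ] shift mm [-90.  -75.3   6.9] tool z deg 0.23 j [-0.45  0.28 -0.06  1.23  0.   -0.69] F [ 0.6 -0.  -0.2] M [0.06 0.02 0.02] w -0.002 0.0
```

Shift (-90,-75), then down from 207 to 88.

>>> {"method": "move_arm", "body": {"rows": "-0.02 -0.017 0 0 0 0; -0.045 -0.038 0 0 0 0; -0.07 -0.058 0 0 0 0; -0.09 -0.075 0 0 0 0; -0.09 -0.075 0 0 0 0; -0.09 -0.075 0 0 0 0; -0.09 -0.075 0 0 0 0; -0.09 -0.075 0 0 0 0"}}

```text
clock: 17.68
ee_pos: [577.0, -281.1, 207.3]
tool_rot: [[-0.974, -0.229, -0.0], [-0.229, 0.974, 0.0], [0.0, 0.0, -1.0]]
contact_force: [-0.3, -0.1, 0.1]
grip_width: -0.003
grasp_force: 0.0
```

>>> {"method": "move_arm", "body": {"rows": "0 0 0.02 0 0 0; 0 0 0.045 0 0 0; 0 0 0.07 0 0 0; 0 0 0.095 0 0 0; 0 0 0.119 0 0 0; 0 0 0.119 0 0 0; 0 0 0.119 0 0 0; 0 0 0.119 0 0 0"}}

```text
clock: 18.35
ee_pos: [578.0, -281.6, 90.0]
tool_rot: [[-0.973, -0.229, 0.002], [-0.229, 0.973, -0.001], [-0.002, -0.001, -1.0]]
contact_force: [0.3, -0.2, 0.0]
grip_width: 0.0
grasp_force: 0.0
```

```bash
cat >> h.py <<'E'
def st(o):
    d=o["ee_pos"][:2]-[473,-229];c,s=np.cos(.23),np.sin(.23);F=o["contact_force"]
    print("t %.2f"%o["clock"],"station xy",(d@[c,s]).round(1),(d@[-s,c]).round(1),"z",o["ee_pos"][2].round(1),"Fxy",(F[:2]@[c,s]).round(1),(F[:2]@[-s,c]).round(1),"Fz",F[2].round(1))
E
python3 -c "
from h import *
from cell import robot
st(robot.get_obs())
f=robot.grab_frame('wrist')
cv2.imwrite('pics/w5.png',f['img'][:,:,::-1])"
```

```text
t 18.35 station xy 90.3 -75.2 z 90.0 Fxy 0.3 -0.3 Fz 0.0
```

View pics/w5.png

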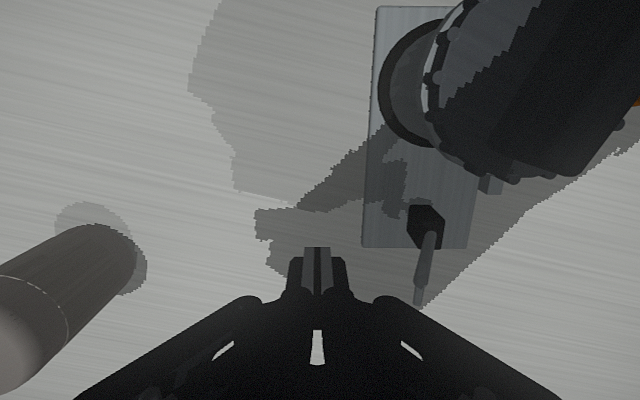

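The picture shows the closed fingers at (316,265), level with the flag blade at (425,270) and clear of the pot and bottle. I push along +y.

>>> {"method": "move_arm", "body": {"rows": "0 0.012 0 0 0 0; 0 0.024 0 0 0 0; 0 0.034 0 0 0 0; 0 0.042 0 0 0 0; 0 0.05 0 0 0 0; 0 0.058 0 0 0 0; 0 0.066 0 0 0 0; 0 0.07 0 0 0 0"}}

```text
clock: 19.07
ee_pos: [561.3, -212.2, 88.0]
tool_rot: [[-0.973, -0.23, -0.0], [-0.23, 0.973, 0.0], [0.0, 0.0, -1.0]]
contact_force: [-0.3, -2.2, -1.3]
grip_width: -0.003
grasp_force: 0.5
```

```bash
python3 -c "
from h import *
from cell import robot
st(robot.get_obs())"
```

```text
t 19.07 station xy 89.8 -3.8 z 88.0 Fxy -0.8 -2.0 Fz -1.3
```

>>> {"method": "move_arm", "body": {"rows": "0 0.001 0 0 0 0; 0 0.002 0 0 0 0; 0 0.003 0 0 0 0; 0 0.004 0 0 0 0; 0 0.005 0 0 0 0; 0 0.006 0 0 0 0; 0 0.006 0 0 0 0; 0 0.006 0 0 0 0"}}

```text
clock: 19.73
ee_pos: [560.2, -207.4, 88.0]
tool_rot: [[-0.973, -0.229, -0.0], [-0.229, 0.973, 0.0], [-0.0, 0.0, -1.0]]
contact_force: [0.7, 0.8, -0.5]
grip_width: 0.001
grasp_force: 0.2
```

```bash
python3 -c "
from h import *
from cell import robot
st(robot.get_obs())"
```

```text
t 19.73 station xy 89.8 1.1 z 88.0 Fxy 0.8 0.6 Fz -0.5
```

Not at the stop yet. I creep until the force rises.

>>> {"method": "move_arm", "body": {"rows": "0 0.001 0 0 0 0; 0 0.0015 0 0 0 0; 0 0.002 0 0 0 0; 0 0.0025 0 0 0 0; 0 0.003 0 0 0 0; 0 0.003 0 0 0 0; 0 0.003 0 0 0 0; 0 0.003 0 0 0 0"}}

```text
clock: 20.4
ee_pos: [559.5, -204.5, 88.0]
tool_rot: [[-0.973, -0.229, -0.0], [-0.229, 0.973, 0.0], [-0.0, 0.0, -1.0]]
contact_force: [0.5, -1.4, -0.6]
grip_width: 0.001
grasp_force: 0.3
```

```bash
python3 -c "
from h import *
from cell import robot
st(robot.get_obs())"
```

```text
t 20.40 station xy 89.8 4.2 z 88.0 Fxy 0.2 -1.5 Fz -0.6
```

>>> {"method": "move_arm", "body": {"rows": "0 0.0005 0 0 0 0; 0 0.001 0 0 0 0; 0 0.0015 0 0 0 0; 0 0.002 0 0 0 0; 0 0.002 0 0 0 0; 0 0.002 0 0 0 0; 0 0.002 0 0 0 0; 0 0.002 0 0 0 0"}}

```text
clock: 21.07
ee_pos: [559.1, -202.6, 88.0]
tool_rot: [[-0.973, -0.229, 0.0], [-0.229, 0.973, 0.0], [-0.0, 0.0, -1.0]]
contact_force: [0.1, 0.2, 0.3]
grip_width: 0.001
grasp_force: 0.2
```

```bash
python3 -c "
from h import *
from cell import robot
st(robot.get_obs())"
```

```text
t 21.07 station xy 89.8 6.1 z 88.0 Fxy 0.1 0.2 Fz 0.3
```

>>> {"method": "move_arm", "body": {"rows": "0 0.0005 0 0 0 0; 0 0.001 0 0 0 0; 0 0.0015 0 0 0 0; 0 0.002 0 0 0 0; 0 0.0025 0 0 0 0; 0 0.003 0 0 0 0; 0 0.003 0 0 0 0; 0 0.003 0 0 0 0"}}

```text
clock: 21.73
ee_pos: [558.8, -201.0, 88.4]
tool_rot: [[-0.974, -0.229, 0.001], [-0.229, 0.974, -0.003], [-0.0, -0.003, -1.0]]
contact_force: [1.0, -10.6, -1.9]
grip_width: 0.002
grasp_force: 4.9
```

```bash
python3 -c "
from h import *
from cell import robot
st(robot.get_obs())
a=robot.grab_frame('wrist')['img'][180:330,220:480,::-1].astype(float)/255
a=(255*np.clip(a*1.6,0,1)**.55).astype(np.uint8)
cv2.imwrite('pics/w6.png',cv2.resize(a,None,fx=3,fy=3))"
```

```text
t 21.73 station xy 90.0 7.7 z 88.4 Fxy -1.5 -10.5 Fz -1.9
```

View pics/w6.png

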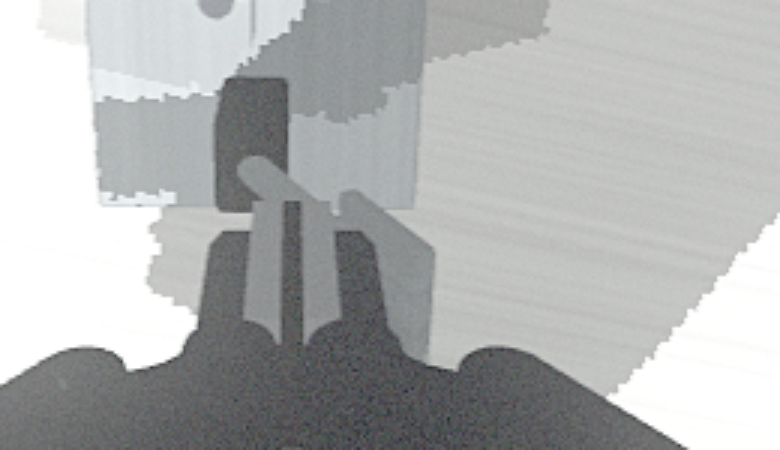

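The 10.5 N reaction shows the flag is at its stop, and the picture shows the blade leaning to +y at crop (400,260). I back off and lift clear.

>>> {"method": "move_arm", "body": {"rows": "0 -0.01 0 0 0 0; 0 -0.02 0 0 0 0; 0 -0.02 -0.03 0 0 0; 0 -0.02 -0.065 0 0 0; 0 -0.02 -0.1 0 0 0; 0 -0.02 -0.13 0 0 0; 0 -0.02 -0.16 0 0 0; 0 -0.02 -0.16 0 0 0"}}

```text
clock: 22.45
ee_pos: [564.6, -220.3, 253.9]
tool_rot: [[-0.973, -0.229, 0.007], [-0.229, 0.973, -0.002], [-0.006, -0.004, -1.0]]
contact_force: [1.0, -0.6, 0.3]
grip_width: -0.003
grasp_force: 0.0
```

>>> {"method": "move_arm", "body": {"rows": "0.02 0 0 0 0 0; 0.05 0 0 0 0 0; 0.08 0 0 0 0 0; 0.11 0 0 0 0 0; 0.14 0 0 0 0 0; 0.17 0 0 0 0 0; 0.18 0 0 0 0 0; 0.18 0 0 0 0 0"}}

```text
clock: 23.12
ee_pos: [386.0, -261.2, 248.3]
tool_rot: [[-0.974, -0.227, 0.0], [-0.227, 0.974, 0.0], [-0.0, -0.0, -1.0]]
contact_force: [0.6, 0.6, 0.8]
grip_width: 0.001
grasp_force: 0.0
```

```bash
python3 -c "
from h import *
from cell import robot
st(robot.get_obs())
f=robot.grab_frame('side')['img'];t=robot.grab_frame('top')['img']
a=cv2.resize(f[130:315,260:370,::-1],None,fx=3,fy=3,interpolation=2);b=cv2.resize(t[160:235,360:420,::-1],None,fx=7,fy=7,interpolation=2)
b=np.pad(b,((0,a.shape[0]-b.shape[0]),(0,0),(0,0)))
cv2.imwrite('pics/e.png',np.hstack([a,b]))"
```

```text
t 23.12 station xy -92.0 -11.5 z 248.3 Fxy 0.8 0.5 Fz 0.8
```

View pics/e.png

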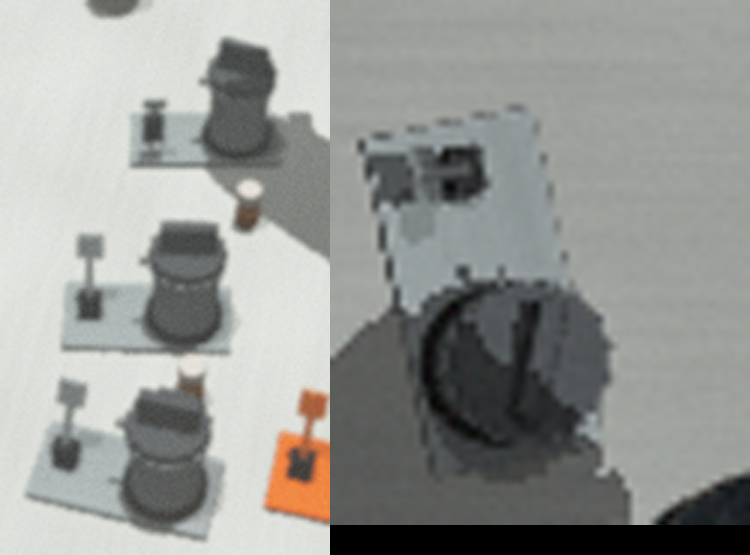

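The right flag is fully over and its cap is turned. The left and middle flags and bars are unchanged, and the arm is clear. Handing in.

```bash
python3 -c "
from cell import robot
print(robot.job_done())"
```

```text
the job is handed in; nothing more can be done
None
```

I tried all three caps left to right: the left and middle ones held at about 0.5 N m (sound), and the right one slipped, so I turned it about 25° clockwise, pushed its flag over to the stop, left the other flags alone, and handed the job in at about 23 s (no verdict was returned).

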